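Draw out the isolating link with self-closing tweezers

TASK

Isolate the DC feed: take the self-closing tweezers off their stand by squeezing their handles, lower them, open, around the T-headed link until their sprung stop rests gently on the head, and let go so that the jaws snap shut on the neck under the head. Then draw the link straight up by the tweezers until it is fully out against its end stop, without wrenching it, and leave the tweezers clipped there upright as a marker. Never touch the link or its base with the fingers, and leave the other base and the things lying about alone.

Things in the scene. Friction and masses are not known exactly. Their poses are not given: they have to be found in the camera images.
- tweezers_handles (a point): Self-closing steel tweezers (cross-lock), 106 mm tall, 0.12 kg, standing upright, jaws DOWN, clipped on the stand. This point: on their centre line, half-way up the two black handles; z up, y the line along which they are squeezed. Handles: plates 16 mm wide (x), 24 mm high, outer faces 50 mm apart at rest. Squeezed fully in (30 mm apart) they open the jaws and the tweezers lift straight off.
- tweezers_head (a point): Centre of the tweezers' rigid head, a steel block 18 x 18 x 18 mm at the very top, 25 mm above tweezers_handles, 4 mm clear above the handles' upper edges. Gripping it does not open the jaws, so it is the place to hold when pulling. Same axes.
- tw_stop: The tweezers' stop: a black foot 14 x 12 mm on the centre line above the jaws; it yields upward on a spring (1.5 N to start, 7.5 N at 3 mm, then solid). Origin at the centre of its underside, unpressed 59 mm below tweezers_handles, 8 mm above the jaws' upper faces. Once it touches the head, the jaws are 2 mm or more below the head's underside and can close. Over 12 N on it would damage the link.
- jaw_a (a joint): How far each jaw is open, m; both move together. 0: shut on a 10 mm neck, handles 50 mm apart. 0.010: hard stop, handles 30 mm apart, jaws 30 mm apart. The arms cross, so squeezing opens: each handle moves in as far as its jaw moves out, giving at 8 N and 12 N at the stop. Let go, springs shut the jaws with about 8 N each.
- tweezers: The tweezers as a whole; origin on the centre line at the jaws' undersides, 72 mm below tweezers_handles; same axes. The jaws are 16 mm wide (x), 5 mm high, each 8.5 mm deep along y, one on either side of the centre line.
- stand: Parking stand fixed to the bench: grey base 80 x 70 x 20 mm with an upright steel tongue in its middle, 24 mm (x) by 10 mm (y), top 40 mm above the bench, on which the tweezers are clipped, y along the stand's y, the stop resting on the tongue. Origin at the centre of the underside.
- link_base: Fixed terminal base, black block with cooling fins, foot 96 x 86 mm, 40 mm high; the T-headed isolating link rises from its middle. Origin at the centre of the underside, z up. Link: neck 26 mm (x) by 10 mm (y), flat head 26 mm (x) by 16 mm (y), 6 mm thick. Tweezers go on with their y along this y (either way round).
- blank_base: The other terminal base, same fins and foot, but with a round blanking cap (32 mm across, top 57 mm above the bench) in place of the link. Not to be touched. Origin at the centre of the underside.
- bracket: Bystander: flat black rack support bracket with a yellow end cap, 190 x 26 x 10 mm, lying on the bench.
- driver: Bystander: screwdriver, 170 mm long, lying on the bench.
- screw_cup: Bystander: small open metal cup for screws, 56 mm across, 45 mm high, standing on the bench; origin at the centre of its underside.
- link_axis (a point): Centre of the base's upper face, 40 mm above the bench, on the axis along which the link slides up. Head's top above this point: 18 mm when pushed right in, 53 mm when fully out (end stop). At the start the link stands out by some 0 to 14 mm of this travel; how much is NOT measured and must be felt. It sticks: it moves only under about 14 N and stays where left; over 50 N wrenches it.
Things that resemble listed ones, but are neither listed nor needed, are in the scene too. Of the things that look like the tweezers, the larger one is meant. Leave any yellow look-alike of the stand alone.

How it is judged:
By the outcome, as a careful person would: the job done as asked, in the order asked, and still so for the second after the job is handed in, with the robot touching nothing.
It also fails if it takes over 50 s, if anything falls off the work surface, if the arm or the gripper's body presses on something with over 40 N, if the wrist force passes 120 N, or if a joint passes its speed limit or range.

ROBOT

A 6-joint arm with a two-finger parallel gripper is mounted at the origin on the work surface. World frame = base frame: x ahead of the robot, y to its left, z up, the work surface at z = 0. Lengths are in mm, angles in rad, forces in N, time in s.
With the tool pointing down it reaches from about 300 to 775 mm from the base axis. Payload 14.6 kg.
Tool frame: the origin (TCP) lies at the very end of the fingers, on their centre line; the grasp point (between the pads) lies 19 mm behind it; z points along the fingers, y is the line along which they close (so a half turn about z gives the same grasp; the last joint's range is limited). The gripper opens to 94 mm and grips with 3 to 60 N. Pads are 16 mm wide; open, the fingers measure 119 mm over their backs; the gripper's body (75 mm by 177 mm) begins 78 mm behind the grasp point.
Start: joints at [-1.387, 0.3, 1.521, -0, 1.321, -0.067], TCP at [136.492, -532.784, 205.446] pointing down, gripper open.
Joint ranges: [-3.03, 3.03], [-0.79, 2.21], [0.23, 2.52], [-1.04, 4.18], [0, 3.07], [-2.55, 2.55]. Speed limits (rad/s): [2.22, 2.22, 2.57, 3.14, 3.14, 3.14].

INTERFACE

Orientations are given as [roll, pitch, yaw] about the fixed x, y, z axes, in that order (R = Rz(yaw) Ry(pitch) Rx(roll)).
In Python, from cell import manip, eyes, ticket gives the robot as it stands. The module is installed in compiled form; this text tells all that it offers.
- The arm moves only by the tool arm_command, never from a script. Its argument "plan" is a list of rows, each a list of 5 numbers: the opening, from -1 (shut) to 1 (fully open), then the shift along the tool's x, y, z in m, then the turn about the tool's z in rad. In form: [[jaw, dx, dy, dz, roll], ...]. A call has 1 to 20 rows; each row shifts and turns the commanded pose from where the row before left it, along the tool's axes as they then stand; what a row does not reach is not made up. A row lasts 1/8 s, in which the tool goes at most 62.5 mm and 10.7 degrees, less where a joint would pass 70% of its speed; a pose out of reach is approached as far as the arm can. A call is refused whole if a number of a shift passes 0.0625 or a number of a turn 0.188, either way. A call with a gripper value outside its range is refused whole. The fingers move at their own pace and stop on an object; "newtons" is the grip in N (left out, the last holds). Time passes only in rows, so rows that do not move let the fingers close. It gives the time, the measured TCP pose, the force, the opening and the grip force at its end, in the units of the state.
- manip.read_state(): the state, without advancing time (a new reading comes with each control period).
- eyes.camera(name): name is "scene" or "top" or "wrist"; returns a dict with "img" (480x640x3 uint8, blue, green, red), "z_map" (480x640 float32, mm along the optical axis (not along the pixel's ray), 0 where there is no reading), "fx", "fy", "cx", "cy" (pixels), "eye" and "orientation" of the camera in the world. Camera axes: x right, y down, z forward; pixel columns grow to the right and rows downward; lengths in mm; the calibration is good to about 2 mm. The wrist camera is an equidistant fisheye: a pixel r from the principal point sees the ray r / f radians off the axis. A picture is of the moment at which its call begins.
- ticket.sign_off(): hands the job in; it is judged then, once.
The state is a dict: "clock": time; "joints": joint angles; "qd": joint speeds; "effort": joint torques, N m; "eef_pos": TCP position; "eef_rot": TCP orientation; "wrist_force": force on the tool from outside, world axes, zero at the start; "moment": the same for the moment, N m; "finger_gap": finger opening in mm; "finger_force": force on a finger pad.
Only numpy, scipy, OpenCV 4.12 (cv2) and the standard library are available. Lean on these libraries where they do the work, as an engineer would, in place of code of your own. Each camera call takes 0.05 s, during which the arm holds its last target. There are 200 camera calls.

## Working session

There is one attempt and no reset: what is moved stays moved. The work goes in short steps, Python scripts to look and compute and a tool call to move; the robot and the scene stay as the last step left them, time stands still between calls to the robot, and variables do not carry over. Pictures are saved under pics/ and viewed, at most 10 in all, crops included, and the job is handed in when it is done.

Besides the shell and the picture viewer there is one more tool, called as name(argument=value, ...), one argument or row to a line, values as JSON. arm_command: Moves the arm, as the interface text tells. Its arguments: {"type":"object","properties":{"plan":{"type":"array"},"newtons":{"type":"number"}},"required":["plan"]}

```bash
mkdir -p pics; ls; python3 - <<'E'
from cell import manip, eyes
import cv2,numpy as np
s=manip.read_state(); print(s)
for n in ("scene","top"):
    c=eyes.camera(n); cv2.imwrite(f"pics/{n}0.png",c["img"]); np.savez(f"pics/{n}0.npz",**c)
    print(n,{k:c[k] for k in("fx","fy","cx","cy","eye","orientation")})
E
```

```text
pics
{'clock': 0.0, 'joints': array([-1.38663294e+00,  3.00491753e-01,  1.52159169e+00,  1.42969916e-05,
        1.32067151e+00, -6.66209563e-02]), 'qd': array([-0.00075588, -0.00015143,  0.00013672,  0.00096184, -0.00113521,
        0.00084251]), 'effort': array([ 9.70179208e-04, -5.31800723e+01, -3.52735341e+01,  7.08681252e-02,
        2.43313605e-02, -8.54640280e-05]), 'eef_pos': array([ 136.43201983, -532.5413958 ,  204.87050535]), 'eef_rot': array([-3.14043385e+00, -9.11939605e-05,  2.50780738e-01]), 'wrist_force': array([-0.69462576, -0.11238229, -0.25744708]), 'moment': array([-0.02020425, -0.03923178, -0.03939665]), 'finger_force': 0.0, 'finger_gap': 94.31130933796541}
scene {'fx': 594.9235137968758, 'fy': 594.9235137968758, 'cx': 313.9101822994377, 'cy': 243.35322303662625, 'eye': array([1329.35049438, -614.88267583,  755.69011278]), 'orientation': array([-2.17038233,  0.02553733,  0.91856781])}
top {'fx': 484.6494916205022, 'fy': 484.6494916205022, 'cx': 329.72925503274894, 'cy': 237.7745773026745, 'eye': array([ 495.84428813,  -72.0769915 , 1053.50181062]), 'orientation': array([-3.04776209e+00, -6.68051744e-05, -1.54919044e+00])}
```

View pics/scene0.png

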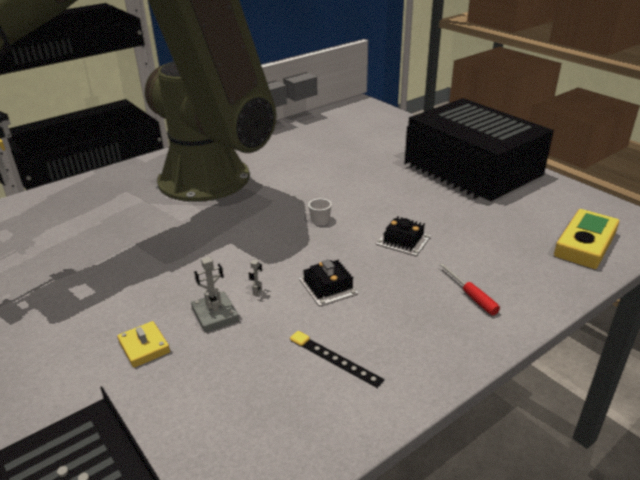

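View pics/top0.png

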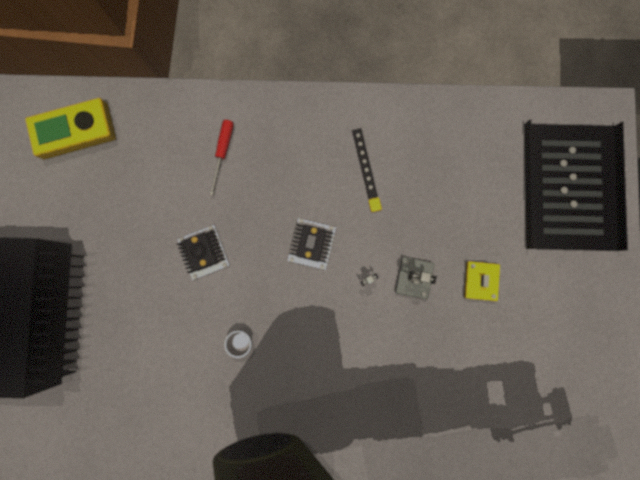

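Scene view: the large tweezers are on the grey stand at (212,290), with a small look-alike at (257,278) and a yellow stand look-alike at (144,343). The link base with the T-head is at (328,278), the blank base at (403,233).
Top view: stand (415,278), small look-alike (367,277), yellow one (482,281), link base (312,244), blank base (202,252). I choose the stand at (415,278) and the base at (312,244).

```bash
cat > h.py <<'E'
import numpy as np, cv2
from scipy.spatial.transform import Rotation as R
def cloud(c):
    v,u=np.mgrid[0:480,0:640]; z=c["z_map"].astype(float)
    p=np.stack([(u-c["cx"])/c["fx"]*z,(v-c["cy"])/c["fy"]*z,z],-1)
    w=p@R.from_euler("xyz",c["orientation"]).as_matrix().T+c["eye"]
    w[z==0]=np.nan; return w
def load(n): return dict(np.load(f"pics/{n}.npz"))
def ray(c,u,v,h):
    d=R.from_euler("xyz",c["orientation"]).as_matrix()@np.array([(u-c["cx"])/c["fx"],(v-c["cy"])/c["fy"],1])
    return c["eye"]+d*(h-c["eye"][2])/d[2]
def rect(P):
    r=cv2.minAreaRect(P[:,:2].astype(np.float32)); return np.round(r[0],1),np.round(r[1],1),round(r[2],1)
E
python3 - <<'E'
from h import *
for n,boxes in (("top0",{"stand":(390,250,445,305),"link":(285,215,340,272)}),("scene0",{"stand":(185,255,245,335),"link":(297,255,358,304)})):
    c=load(n); W=cloud(c)
    for k,(a,b,e,f) in boxes.items():
        P=W[b:f,a:e].reshape(-1,3); P=P[~np.isnan(P[:,2])]
        print(n,k,"hist",np.histogram(P[:,2],bins=np.arange(-10,150,10))[0])
        for lo,hi in ((12,27),(33,46),(50,80),(80,112),(112,140)):
            Q=P[(P[:,2]>lo)&(P[:,2]<hi)]
            if len(Q)>4: print("  ",lo,hi,len(Q),Q.mean(0).round(1),rect(Q))
# white foot of link base & crops
c=load("top0"); 
A=cv2.resize(c["img"][245:310,350:450],None,fx=4,fy=4,interpolation=2); B=cv2.resize(c["img"][210:275,280:345],None,fx=4,fy=4,interpolation=2)
s=load("scene0")["img"]; C=cv2.resize(s[250:340,180:280],None,fx=4,fy=4,interpolation=2);D=cv2.resize(s[250:310,295:360],None,fx=4,fy=4,interpolation=2)
I=np.zeros((625,665,3),np.uint8);I[:260,:400]=A;I[:260,400:660]=B;I[262:622,:400]=C;I[262:502,402:662]=D
cv2.imwrite("pics/crop.png",cv2.resize(I,None,fx=.95,fy=.95))
E
```

```text
top0 stand hist [787 942 480 541  11  16   5  16  12  13  14  41  39  13  87]
   12 27 1013 [ 512.1 -249.2   20.1] (array([ 512.7, -252.5]), array([70.9, 80.1]), 79.7)
   33 46 23 [ 508.4 -250.8   40.1] (array([ 511.8, -250.8]), array([23.1, 18.8]), 9.9)
   50 80 33 [ 512.5 -247.9   67.6] (array([ 512.9, -251.4]), array([26.1, 15.9]), 79.3)
   80 112 93 [ 512.7 -250.4  103.3] (array([ 512.2, -252.1]), array([50.4, 16.1]), 80.7)
   112 140 114 [ 512.3 -251.2  130. ] (array([ 512.6, -252.1]), array([49.6, 18. ]), 80.1)
top0 link hist [ 601 1430   77   52  446  418   46   56    0    0    0    0    0    0
    0]
   12 27 69 [580.8 -33.9  19.1] (array([582.8, -29.7]), array([79.3, 87.5]), 78.6)
   33 46 844 [581.1 -30.   39.7] (array([581.6, -29.8]), array([78.8, 69.9]), 77.9)
   50 80 102 [581.3 -30.1  60.4] (array([581.5, -30.1]), array([16. , 25.6]), 77.9)
scene0 stand hist [1217 1831  475  479   82   79   67   45   58   66   95   99   57   47
   72]
   12 27 905 [ 522.8 -260.7   19.8] (array([ 514.2, -256.4]), array([71.1, 82.7]), 78.7)
   33 46 110 [ 517.3 -257.3   39.5] (array([ 515.6, -256.6]), array([27.7, 22.2]), 75.9)
   50 80 170 [ 514.7 -256.8   64.9] (array([ 514.2, -255.1]), array([30.7, 20.1]), 79.7)
   80 112 288 [ 514.5 -256.3   97.7] (array([ 511.8, -255.5]), array([51.3, 20.4]), 80.4)
   112 140 148 [ 516.3 -258.1  127. ] (array([ 513.6, -257.5]), array([20.5, 45.6]), 2.2)
scene0 link hist [ 604 1009  209  199  619  242   69   35    0    0    0    0    0    0
    0]
   12 27 295 [602.9 -49.9  19.4] (array([596.9, -53.5]), array([101.7,  54.4]), 37.4)
   33 46 716 [586.7 -38.6  38.4] (array([582.4, -33.7]), array([81., 73.]), 77.6)
   50 80 104 [584.1 -34.9  58.4] (array([582.4, -33.6]), array([17.1, 29.5]), 76.8)
```

View pics/crop.png

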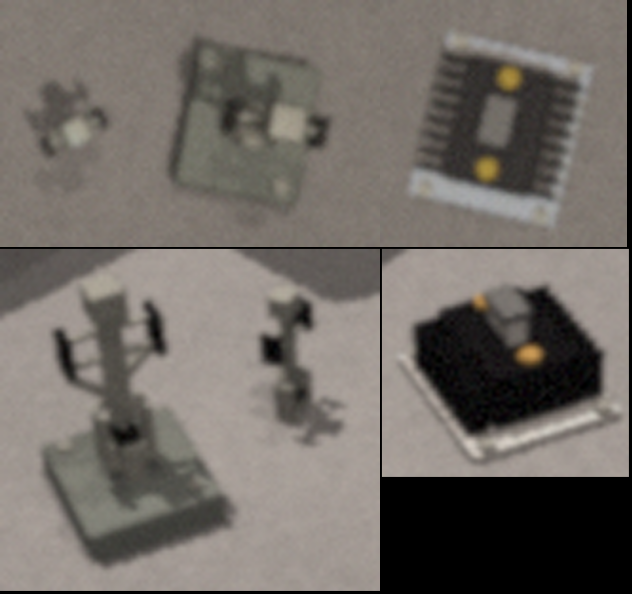

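The crop shows the large clipped tweezers on the grey stand (head at 287,122), with the handles along the image horizontal. The T-head of the link is at (497,120). Both cameras agree: stand about (513,-254) with yaw about -10°, link about (582,-32) with yaw about -12°, and the sizes match the task. Moving above the tweezers.

arm_command(
  plan=[
    [1,0.0434,-0.0176,0,0],
    [1,0.0434,-0.0176,0,0],
    [1,0.0434,-0.0176,0,0],
    [1,0.0434,-0.0176,0,0],
    [1,0.0434,-0.0176,0,0],
    [1,0.0434,-0.0176,0,0],
    [1,0.0434,-0.0176,0,0],
    [1,0.0434,-0.0176,0,0],
    [1,0.0434,-0.0176,0,0],
    [1,0.0434,-0.0176,0,0],
    [1,0,0,0,0.142],
    [1,0,0,0,0.142],
    [1,0,0,0,0.142],
    [1,0,0,0,0],
  ],
)

```text
clock: 1.85
eef_pos: [513.1, -254.5, 205.1]
eef_rot: [-3.141, 0.001, -0.174]
wrist_force: [-0.3, 1.1, -0.3]
finger_gap: 94.0
finger_force: 0.0
```

```bash
python3 - <<'E'
from cell import manip, eyes
from h import *
s=manip.read_state(); print(s["clock"],s["eef_pos"],s["eef_rot"],s["joints"])
c=eyes.camera("wrist"); cv2.imwrite("pics/w1.png",c["img"]); np.savez("pics/w1.npz",**c)
print({k:c[k] for k in("fx","fy","cx","cy","eye","orientation")})
E
```

```text
1.85 [ 513.12742648 -254.51592361  205.14521719] [-3.14140123e+00  5.68436908e-04 -1.74343618e-01] [-5.24385043e-01  3.51373456e-01  1.45378515e+00 -1.55424235e-05
  1.33703366e+00  1.22075856e+00]
{'fx': 371.64829954431775, 'fy': 371.64829954431775, 'cx': 316.9607854283326, 'cy': 236.24645702781672, 'eye': array([ 577.60473589, -268.03423466,  385.76727132]), 'orientation': array([ 2.91354006e+00,  1.60055027e-04, -1.74605904e+00])}
```

View pics/w1.png

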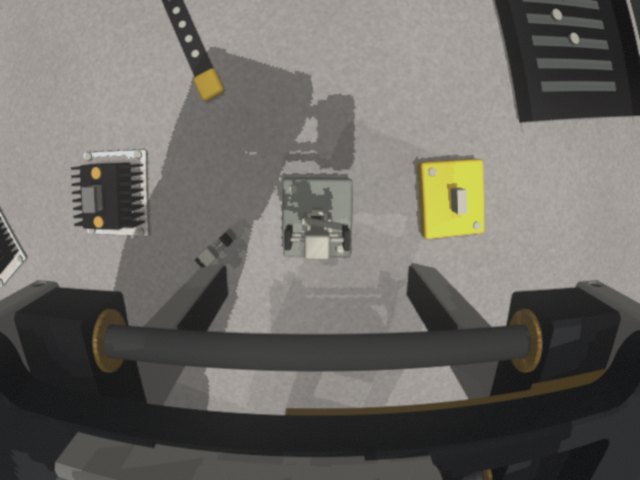

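The wrist view shows the tweezers' head at (317,246), handles at (288,238) and (347,238), fingertips at about (227,275) and (408,275), so they're centred. The link base is at (112,195). I'll measure both with the wrist depth.

```bash
cat >> h.py <<'E'
def wcloud(c):
    v,u=np.mgrid[0:480,0:640]; x=u-c["cx"]; y=v-c["cy"]; r=np.hypot(x,y)+1e-9; t=r/c["fx"]; z=c["z_map"].astype(float)
    p=np.stack([x/r*np.tan(t)*z,y/r*np.tan(t)*z,z],-1)
    w=p@R.from_euler("xyz",c["orientation"]).as_matrix().T+c["eye"]; w[z==0]=np.nan; return w
def pick(W,box,lo,hi):
    a,b,e,f=box; P=W[b:f,a:e].reshape(-1,3); P=P[~np.isnan(P[:,2])]; Q=P[(P[:,2]>lo)&(P[:,2]<hi)]
    return len(Q),Q.mean(0).round(1),Q[:,2].max().round(1),rect(Q)
E
python3 - <<'E'
from h import *
c=load("w1"); W=wcloud(c)
print("head",pick(W,(275,165,360,265),128,140)); print("handles",pick(W,(275,165,360,265),80,114)); print("stand",pick(W,(265,165,360,265),15,25))
print("linkhead",pick(W,(65,145,155,240),52,80)); print("base",pick(W,(65,145,155,240),35,44))
P=W[145:240,65:155,2]; print(np.histogram(P[P>50],bins=np.arange(50,76,2)))
E
```

```text
head (685, array([ 513.1, -256.3,  133.8]), np.float64(137.1), (array([ 512.5, -256.1]), array([17.7, 18.5]), 80.1))
handles (765, array([ 513.6, -258.4,  102.8]), np.float64(114.0), (array([ 512.5, -256.5]), array([50.4, 16.3]), 79.4))
stand (3475, array([ 523.5, -257.9,   21.3]), np.float64(24.8), (array([ 512.5, -256.3]), array([70.3, 80. ]), 79.7))
linkhead (391, array([581.3, -35.5,  60.8]), np.float64(63.5), (array([581.2, -34.5]), array([18.2, 26. ]), 80.7))
base (2493, array([580.8, -40.1,  40.3]), np.float64(44.0), (array([581.2, -33.5]), array([82. , 70.6]), 77.8))
(array([ 15,   2,   9,  28,  38, 232,  82,   0,   0,   0,   0,   0]), array([50, 52, 54, 56, 58, 60, 62, 64, 66, 68, 70, 72, 74]))
```

All three cameras put the tweezers within 2 mm of the TCP, so I descend and squeeze.

arm_command(
  plan=[
    [1,0,0,0.04,0],
    [1,0,0,0.04,0],
    [1,0,0,0.03,0],
    [1,0,0,0.013,0],
    [1,0,0,0,0],
    [-1,0,0,0,0],
    [-1,0,0,0,0],
    [-1,0,0,0,0],
    [-1,0,0,0,0],
    [-1,0,0,0,0],
    [-1,0,0,0,0],
    [-1,0,0,0,0],
  ],
  newtons=30,
)

```text
clock: 3.4
eef_pos: [513.3, -254.6, 82.5]
eef_rot: [3.142, -0.0, -0.175]
wrist_force: [-0.5, -0.4, 1.0]
finger_gap: 27.4
finger_force: 24.6
```

arm_command(
  plan=[
    [-1,0,0,0,0],
    [-1,0,0,-0.005,0],
    [-1,0,0,-0.01,0],
    [-1,0,0,-0.02,0],
    [-1,0,0,-0.03,0],
    [-1,0,0,-0.035,0],
    [-1,0,0,0,0],
  ],
)

```text
clock: 4.28
eef_pos: [514.1, -255.0, 185.5]
eef_rot: [3.14, -0.005, -0.175]
wrist_force: [0.1, -0.0, -1.6]
finger_gap: 27.3
finger_force: 30.0
```

```bash
python3 - <<'E'
from cell import manip, eyes
from h import *
s=manip.read_state(); print(s["clock"],s["eef_pos"],s["eef_rot"],s["wrist_force"],s["finger_gap"])
I=[]
c=eyes.camera("scene"); np.savez("pics/s2.npz",**c); I.append(cv2.resize(c["img"][150:330,140:300],None,fx=2.5,fy=2.5,interpolation=2))
c=eyes.camera("wrist"); np.savez("pics/w2.npz",**c); I.append(cv2.resize(c["img"][120:345,200:400],None,fx=2,fy=2,interpolation=2))
cv2.imwrite("pics/p2.png",np.hstack(I))
E
```

```text
4.275 [ 514.12833344 -255.03983946  185.50567492] [ 3.13992611 -0.00467024 -0.17515185] [ 0.1025212  -0.01799676 -1.55165844] 27.327229877545978
```

View pics/p2.png

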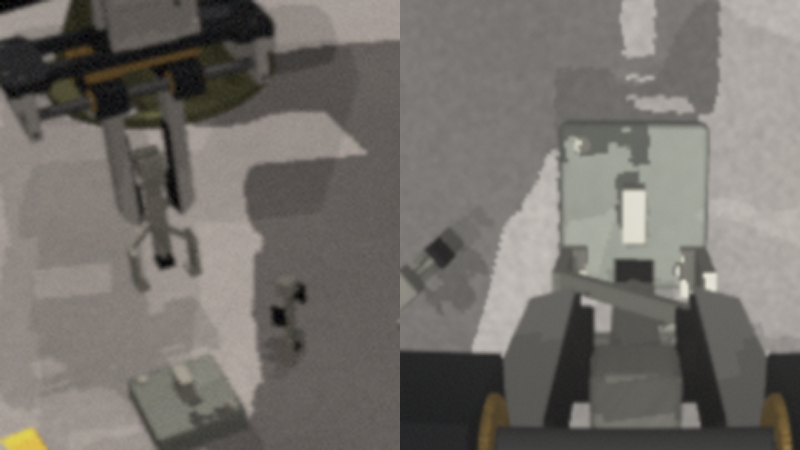

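The scene crop shows the tweezers held upright and open, clear of the stand's tongue. The wrist view shows the head centred between the fingers. Carrying them over to the link.

arm_command(
  plan=[
    [-1,0.002,-0.0151,0,0],
    [-1,0.0035,-0.03,0,0],
    [-1,0.0035,-0.03,0,0],
    [-1,0.0035,-0.03,0,0],
    [-1,0.0035,-0.03,0,0],
    [-1,0.0035,-0.03,0,0],
    [-1,0.0035,-0.03,0,0],
    [-1,0.003,-0.02,0,0],
    [-1,0.002,-0.016,0,0.036],
    [-1,0,0,0.02,0],
    [-1,0,0,0.02,0],
    [-1,0,0,0,0],
    [-1,0,0,0,0],
  ],
)

```text
clock: 6.0
eef_pos: [581.3, -31.8, 143.1]
eef_rot: [-3.142, -0.0, -0.211]
wrist_force: [0.9, 0.0, -0.7]
finger_gap: 27.0
finger_force: 30.0
```

```bash
python3 - <<'E'
from cell import manip, eyes
from h import *
s=manip.read_state(); print(s["clock"],s["eef_pos"],s["eef_rot"],s["wrist_force"],s["finger_gap"])
I=[]
c=eyes.camera("scene"); np.savez("pics/s3.npz",**c); I.append(cv2.resize(c["img"][145:325,250:410],None,fx=2.5,fy=2.5,interpolation=2))
c=eyes.camera("wrist"); np.savez("pics/w3.npz",**c); I.append(cv2.resize(c["img"][120:345,220:420],None,fx=2,fy=2,interpolation=2))
cv2.imwrite("pics/p3.png",np.hstack(I))
E
```

```text
6.0 [581.34671387 -31.80931349 143.06381206] [-3.14151340e+00 -4.84821548e-04 -2.11240615e-01] [ 0.88358823  0.04396511 -0.66463568] 27.027591214346035
```

View pics/p3.png

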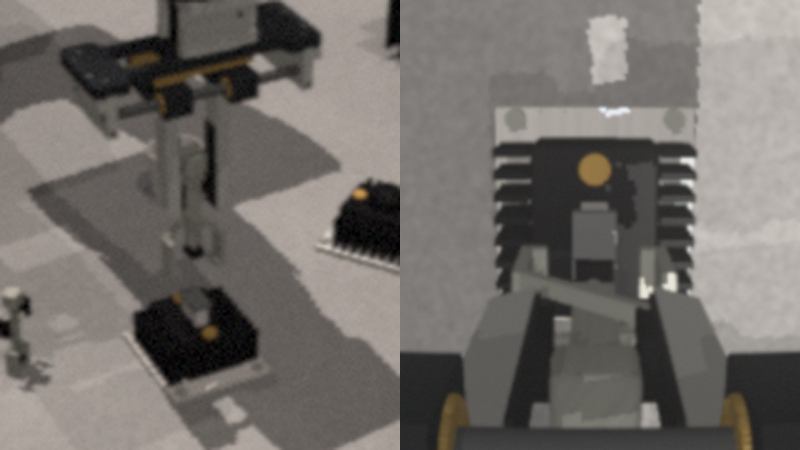

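The wrist crop shows the link head (centre column 594) in line with the stop (594). Yaw matches too. Lowering.

arm_command(
  plan=[
    [-1,0,0,0.01,0],
    [-1,0,0,0.01,0],
    [-1,0,0,0.006,0],
    [-1,0,0,0.003,0],
    [-1,0,0,0,0],
    [-1,0,0,0,0],
  ],
)

```text
clock: 6.85
eef_pos: [581.2, -31.9, 113.7]
eef_rot: [-3.142, -0.0, -0.211]
wrist_force: [-0.1, 0.6, -1.7]
finger_gap: 27.2
finger_force: 30.0
```

arm_command(
  plan=[
    [-1,0,0,0.002,0],
    [-1,0,0,0.001,0],
    [-1,0,0,0.001,0],
    [-1,0,0,0,0],
  ],
)

```text
clock: 7.35
eef_pos: [581.0, -31.9, 109.4]
eef_rot: [-3.142, 0.0, -0.211]
wrist_force: [0.0, -0.3, -1.6]
finger_gap: 27.2
finger_force: 30.0
```

arm_command(
  plan=[
    [-1,0,0,0.001,0],
    [-1,0,0,0.001,0],
    [-1,0,0,0,0],
  ],
)

```text
clock: 7.72
eef_pos: [581.0, -31.9, 107.3]
eef_rot: [3.142, 0.0, -0.211]
wrist_force: [0.5, 0.2, -1.1]
finger_gap: 27.4
finger_force: 30.0
```

arm_command(
  plan=[
    [-1,0,0,0.001,0],
    [-1,0,0,0,0],
  ],
)

```text
clock: 7.98
eef_pos: [581.1, -31.9, 106.4]
eef_rot: [3.142, 0.0, -0.211]
wrist_force: [-0.3, -0.2, -1.6]
finger_gap: 27.3
finger_force: 30.0
```

arm_command(
  plan=[
    [-1,0,0,0.001,0],
    [-1,0,0,0,0],
  ],
)

```text
clock: 8.22
eef_pos: [581.1, -31.9, 105.4]
eef_rot: [-3.142, 0.0, -0.211]
wrist_force: [0.4, -0.2, -1.0]
finger_gap: 27.3
finger_force: 30.0
```

arm_command(
  plan=[
    [-1,0,0,0.001,0],
    [-1,0,0,0,0],
  ],
)

```text
clock: 8.48
eef_pos: [581.0, -31.9, 104.3]
eef_rot: [3.142, 0.0, -0.211]
wrist_force: [1.5, -0.9, -1.4]
finger_gap: 27.3
finger_force: 30.0
```

arm_command(
  plan=[
    [-1,0,0,0.0005,0],
    [-1,0,0,0,0],
  ],
)

```text
clock: 8.72
eef_pos: [581.1, -31.9, 103.9]
eef_rot: [-3.142, 0.0, -0.211]
wrist_force: [0.6, -0.6, -1.8]
finger_gap: 27.3
finger_force: 30.0
```

arm_command(
  plan=[
    [-1,0,0,0.0007,0],
    [-1,0,0,0,0],
  ],
)

```text
clock: 8.98
eef_pos: [581.1, -31.9, 103.2]
eef_rot: [3.142, 0.0, -0.211]
wrist_force: [0.5, 0.1, -1.5]
finger_gap: 26.9
finger_force: 30.0
```

arm_command(
  plan=[
    [-1,0,0,0.0007,0],
    [-1,0,0,0,0],
  ],
)

```text
clock: 9.22
eef_pos: [581.2, -31.9, 102.7]
eef_rot: [-3.142, -0.0, -0.211]
wrist_force: [-0.0, 0.5, 1.0]
finger_gap: 27.3
finger_force: 30.0
```

Contact. One small step more to confirm.

arm_command(
  plan=[
    [-1,0,0,0.0005,0],
    [-1,0,0,0,0],
    [-1,0,0,0,0],
  ],
)

```text
clock: 9.6
eef_pos: [581.2, -31.9, 102.2]
eef_rot: [-3.142, -0.0, -0.211]
wrist_force: [-0.8, 0.1, 1.9]
finger_gap: 27.6
finger_force: 30.0
```

arm_command(
  plan=[
    [1,0,0,0,0],
    [1,0,0,0,0],
    [1,0,0,0,0],
    [1,0,0,0,0],
    [1,0,0,0,0],
    [1,0,0,0,0],
    [1,0,0,0,0],
  ],
)

```text
clock: 10.48
eef_pos: [581.1, -31.9, 102.0]
eef_rot: [3.142, 0.0, -0.211]
wrist_force: [-0.8, -0.2, 0.0]
finger_gap: 92.2
finger_force: 0.0
```

```bash
python3 - <<'E'
from cell import manip, eyes
from h import *
s=manip.read_state(); print(s["clock"],s["eef_pos"],s["wrist_force"],s["finger_gap"])
I=[]
c=eyes.camera("scene"); np.savez("pics/s4.npz",**c); I.append(cv2.resize(c["img"][145:325,250:410],None,fx=2.5,fy=2.5,interpolation=2))
c=eyes.camera("wrist"); np.savez("pics/w4.npz",**c); I.append(cv2.resize(c["img"][120:345,220:420],None,fx=2,fy=2,interpolation=2))
cv2.imwrite("pics/p4.png",np.hstack(I))
E
```

```text
10.475 [581.06780598 -31.92053336 102.03565526] [-0.7822243  -0.21364763  0.03004915] 92.23077234305656
```

View pics/p4.png

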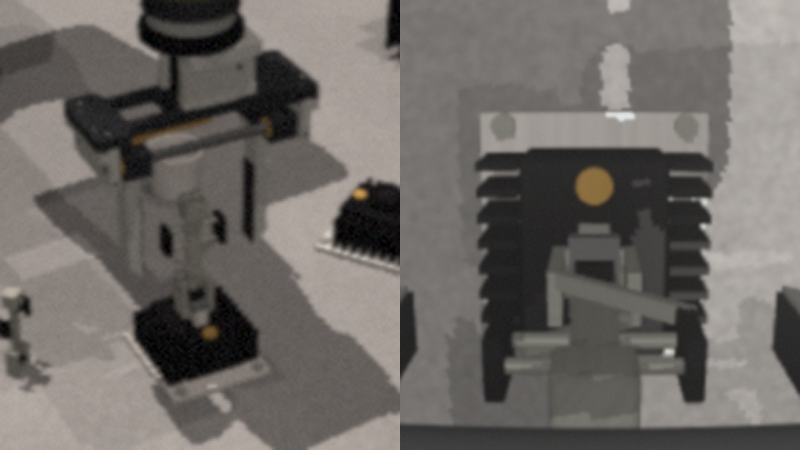

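The tweezers stand upright, jaws shut on the neck (594,265 in the wrist crop), and the fingers are clear on both sides. I'll check the tweezers' head height.

```bash
python3 - <<'E'
from h import *
for n,W in (("w4",wcloud(load("w4"))),("s4",cloud(load("s4")))):
    P=W.reshape(-1,3); P=P[~np.isnan(P[:,2])]
    t=P-np.array([582,-32.5,0]); a=-.211
    lx=t[:,0]*np.cos(a)+t[:,1]*np.sin(a); ly=-t[:,0]*np.sin(a)+t[:,1]*np.cos(a)
    m=(abs(lx)<12)&(abs(ly)<14)&(P[:,2]>138)&(P[:,2]<170)
    h=(abs(lx)<11)&(abs(ly)>18)&(abs(ly)<30)&(P[:,2]>95)&(P[:,2]<150)
    print(n,m.sum(),np.histogram(P[m,2],bins=np.arange(138,171,2))[0],np.median(lx[m]),np.median(ly[m]), "handles z",np.percentile(P[h,2],[5,50,95,99]) if h.any() else None)
E
```

```text
w4 1843 [ 63  73  86 102  83  92 116 894 334   0   0   0   0   0   0   0] 4.67977278571973 -1.6497754333143786 handles z [107.77941676 129.96249974 132.49937292 132.86401272]
s4 119 [11 10 15  8  9 10 29 25  2  0  0  0  0  0  0  0] 5.151500629736928 -3.4119475844023426 handles z [107.04912697 119.73285552 130.76520588 131.90464075]
```

arm_command(
  plan=[
    [1,0,0,-0.012,0],
    [1,0,0,-0.012,0],
    [1,0,0,-0.0072,0],
    [1,0,0,0,0],
    [-1,0,0,0,0],
    [-1,0,0,0,0],
    [-1,0,0,0,0],
    [-1,0,0,0,0],
    [-1,0,0,0,0],
    [-1,0,0,0,0],
    [-1,0,0,0,0],
    [-1,0,0,0,0],
    [-1,0,0,0,0],
  ],
  newtons=60,
)

```text
clock: 12.2
eef_pos: [581.1, -31.9, 133.2]
eef_rot: [-3.142, 0.0, -0.211]
wrist_force: [-0.2, -0.4, -0.3]
finger_gap: 17.4
finger_force: 60.0
```

```bash
python3 - <<'E'
from cell import manip, eyes
from h import *
s=manip.read_state(); print(s["clock"],s["eef_pos"],s["wrist_force"],s["moment"],s["finger_gap"])
I=[]
c=eyes.camera("scene"); np.savez("pics/s5.npz",**c); I.append(cv2.resize(c["img"][145:325,250:410],None,fx=2.5,fy=2.5,interpolation=2))
c=eyes.camera("wrist"); I.append(cv2.resize(c["img"][120:345,220:420],None,fx=2,fy=2,interpolation=2))
cv2.imwrite("pics/p5.png",np.hstack(I))
E
```

```text
12.2 [581.07169437 -31.87959412 133.24891848] [-0.21253747 -0.43227987 -0.3445552 ] [0.13202219 0.059074   0.00407716] 17.432277292077977
```

View pics/p5.png

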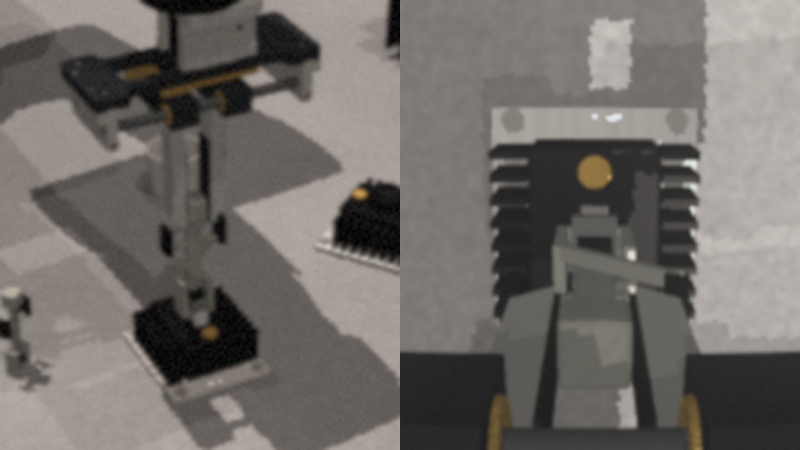

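Head gripped (gap 17.4 mm), jaws shut, no side load. Pulling straight up: about 32 mm of travel plus slack is expected.

arm_command(
  plan=[
    [-1,0,0,-0.001,0],
    [-1,0,0,-0.001,0],
    [-1,0,0,-0.001,0],
    [-1,0,0,-0.001,0],
  ],
)

```text
clock: 12.8
eef_pos: [580.6, -31.8, 136.4]
eef_rot: [3.141, 0.002, -0.211]
wrist_force: [0.2, 0.7, -16.4]
finger_gap: 17.0
finger_force: 60.0
```

arm_command(
  plan=[
    [-1,0,0,-0.002,0],
    [-1,0,0,-0.002,0],
    [-1,0,0,-0.002,0],
    [-1,0,0,-0.002,0],
  ],
)

```text
clock: 13.3
eef_pos: [580.9, -31.9, 145.3]
eef_rot: [3.142, 0.001, -0.211]
wrist_force: [-0.9, 0.6, -16.1]
finger_gap: 17.6
finger_force: 60.0
```

Sliding at about 16 N as expected. TCP 133.2 + 34 ≈ 167 at the end stop; continuing.

arm_command(
  plan=[
    [-1,0,0,-0.002,0],
    [-1,0,0,-0.002,0],
    [-1,0,0,-0.002,0],
    [-1,0,0,-0.002,0],
    [-1,0,0,-0.002,0],
    [-1,0,0,-0.002,0],
    [-1,0,0,-0.002,0],
    [-1,0,0,-0.001,0],
  ],
)

```text
clock: 14.3
eef_pos: [581.1, -31.9, 160.4]
eef_rot: [-3.142, -0.0, -0.211]
wrist_force: [-1.9, 0.7, -15.9]
finger_gap: 17.6
finger_force: 60.0
```

arm_command(
  plan=[
    [-1,0,0,-0.001,0],
    [-1,0,0,-0.001,0],
    [-1,0,0,-0.001,0],
    [-1,0,0,0,0],
  ],
)

```text
clock: 14.8
eef_pos: [581.2, -31.9, 163.4]
eef_rot: [-3.142, -0.0, -0.211]
wrist_force: [-2.2, -0.4, -14.5]
finger_gap: 17.3
finger_force: 60.0
```

arm_command(
  plan=[
    [-1,0,0,-0.001,0],
    [-1,0,0,-0.001,0],
    [-1,0,0,0,0],
  ],
)

```text
clock: 15.18
eef_pos: [581.2, -31.9, 165.4]
eef_rot: [-3.142, -0.0, -0.211]
wrist_force: [-1.7, 0.7, -14.7]
finger_gap: 17.7
finger_force: 60.0
```

arm_command(
  plan=[
    [-1,0,0,-0.0007,0],
    [-1,0,0,0,0],
  ],
)

```text
clock: 15.42
eef_pos: [581.1, -31.9, 166.0]
eef_rot: [-3.142, -0.0, -0.211]
wrist_force: [-2.4, 0.9, -14.9]
finger_gap: 17.1
finger_force: 60.0
```

arm_command(
  plan=[
    [-1,0,0,-0.0005,0],
    [-1,0,0,0,0],
  ],
)

```text
clock: 15.68
eef_pos: [581.1, -31.9, 166.5]
eef_rot: [3.142, -0.0, -0.211]
wrist_force: [-1.6, 1.4, -15.6]
finger_gap: 17.7
finger_force: 60.0
```

arm_command(
  plan=[
    [-1,0,0,-0.0005,0],
    [-1,0,0,0,0],
  ],
)

```text
clock: 15.92
eef_pos: [581.1, -31.9, 167.0]
eef_rot: [-3.142, -0.0, -0.211]
wrist_force: [-1.0, 0.9, -15.6]
finger_gap: 17.5
finger_force: 60.0
```

arm_command(
  plan=[
    [-1,0,0,-0.0005,0],
    [-1,0,0,0,0],
  ],
)

```text
clock: 16.18
eef_pos: [581.1, -31.9, 167.5]
eef_rot: [3.142, -0.0, -0.211]
wrist_force: [-1.0, 0.7, -15.4]
finger_gap: 17.7
finger_force: 60.0
```

arm_command(
  plan=[
    [-1,0,0,-0.0005,0],
    [-1,0,0,0,0],
  ],
)

```text
clock: 16.42
eef_pos: [581.1, -31.9, 168.0]
eef_rot: [-3.142, -0.0, -0.211]
wrist_force: [-1.0, -0.1, -15.9]
finger_gap: 17.3
finger_force: 60.0
```

arm_command(
  plan=[
    [-1,0,0,-0.0005,0],
    [-1,0,0,0,0],
  ],
)

```text
clock: 16.68
eef_pos: [581.1, -31.9, 168.5]
eef_rot: [-3.142, -0.0, -0.211]
wrist_force: [-1.0, 1.5, -14.8]
finger_gap: 17.6
finger_force: 60.0
```

arm_command(
  plan=[
    [-1,0,0,-0.0005,0],
    [-1,0,0,0,0],
  ],
)

```text
clock: 16.92
eef_pos: [581.1, -31.9, 169.0]
eef_rot: [-3.142, -0.0, -0.211]
wrist_force: [-1.9, 0.9, -15.3]
finger_gap: 17.5
finger_force: 60.0
```

```bash
python3 - <<'E'
from cell import manip, eyes
from h import *
s=manip.read_state(); print(s["clock"],s["eef_pos"],s["wrist_force"])
I=[]
c=eyes.camera("scene"); np.savez("pics/s6.npz",**c); I.append(cv2.resize(c["img"][145:325,250:410],None,fx=2.5,fy=2.5,interpolation=2))
c=eyes.camera("wrist"); np.savez("pics/w6.npz",**c); I.append(cv2.resize(c["img"][120:345,220:420],None,fx=2,fy=2,interpolation=2))
cv2.imwrite("pics/p6.png",np.hstack(I))
W=wcloud(c).reshape(-1,3)
t=W-np.array([582,-32.5,0]);a=-.211
lx=t[:,0]*np.cos(a)+t[:,1]*np.sin(a); ly=-t[:,0]*np.sin(a)+t[:,1]*np.cos(a)
m=(lx>9.5)&(lx<15)&(abs(ly+1.5)<7)&(W[:,2]>60)&(W[:,2]<130); print(np.histogram(W[m,2],bins=np.arange(60,131,2)))
E
```

```text
16.925 [581.09755491 -31.90681707 169.00153636] [ -1.86793201   0.90130662 -15.27455149]
(array([ 0,  0,  0,  9,  3,  7,  6,  5,  8,  4, 19,  3, 11,  2, 17,  5, 29,
       55,  1,  0,  0,  0,  0,  0,  0,  0,  0,  0,  0,  0,  0,  0,  0,  0,
        0]), array([ 60,  62,  64,  66,  68,  70,  72,  74,  76,  78,  80,  82,  84,
        86,  88,  90,  92,  94,  96,  98, 100, 102, 104, 106, 108, 110,
       112, 114, 116, 118, 120, 122, 124, 126, 128, 130]))
```

View pics/p6.png

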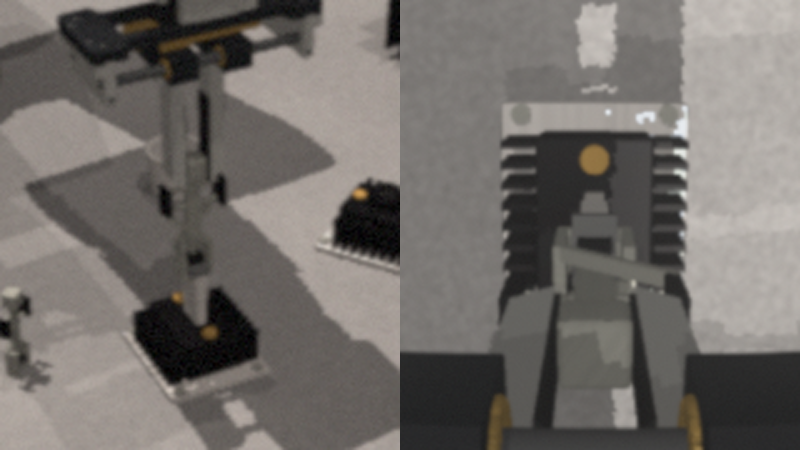

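The link is drawn well up with the tweezers clipped upright on it. Head top reads about 94 mm (nominal 93 at the end stop, camera ±2 mm), so I'll feel for the stop.

arm_command(
  plan=[
    [-1,0,0,-0.0005,0],
    [-1,0,0,0,0],
  ],
)

```text
clock: 17.27
eef_pos: [580.9, -31.9, 169.1]
eef_rot: [3.142, 0.001, -0.211]
wrist_force: [-0.8, 0.6, -20.1]
finger_gap: 17.7
finger_force: 60.0
```

arm_command(
  plan=[
    [-1,0,0,-0.0005,0],
    [-1,0,0,0,0],
  ],
)

```text
clock: 17.52
eef_pos: [580.8, -31.8, 169.1]
eef_rot: [3.142, 0.001, -0.211]
wrist_force: [-0.1, 1.8, -25.4]
finger_gap: 17.3
finger_force: 60.0
```

arm_command(
  plan=[
    [-1,0,0,-0.0003,0],
    [-1,0,0,0,0],
  ],
)

```text
clock: 17.77
eef_pos: [580.7, -31.8, 169.2]
eef_rot: [3.141, 0.002, -0.211]
wrist_force: [-0.8, 1.1, -26.8]
finger_gap: 17.6
finger_force: 60.0
```

End stop reached (27 N, no further motion). Relaxing the pull, letting go and retreating.

arm_command(
  plan=[
    [-1,0,0,0.001,0],
    [-1,0,0,0.001,0],
    [-1,0,0,0,0],
    [1,0,0,0,0],
    [1,0,0,0,0],
    [1,0,0,0,0],
    [1,0,0,0,0],
    [1,0,0,0,0],
    [1,0,0,0,0],
    [1,0,0,-0.01,0],
    [1,0,0,-0.03,0],
    [1,0,0,-0.04,0],
    [1,0,0,-0.03,0],
    [1,0,0,0,0],
  ],
)

```text
clock: 19.52
eef_pos: [581.7, -32.0, 281.2]
eef_rot: [-3.141, -0.005, -0.211]
wrist_force: [0.3, -0.9, 0.2]
finger_gap: 93.9
finger_force: 0.0
```

```bash
python3 - <<'E'
from cell import manip, eyes
from h import *
s=manip.read_state(); print(s["clock"],s["eef_pos"],s["wrist_force"],s["finger_gap"])
I=[]
c=eyes.camera("scene"); I.append(cv2.resize(c["img"][145:325,250:410],None,fx=2.5,fy=2.5,interpolation=2))
c=eyes.camera("wrist"); I.append(cv2.resize(c["img"][120:345,220:420],None,fx=2,fy=2,interpolation=2))
cv2.imwrite("pics/p7.png",np.hstack(I))
W=wcloud(c).reshape(-1,3)
t=W-np.array([582,-32.5,0]);a=-.211
lx=t[:,0]*np.cos(a)+t[:,1]*np.sin(a); ly=-t[:,0]*np.sin(a)+t[:,1]*np.cos(a)
for l,h,b,e in ((9.5,15,80,110),(-12,12,170,200)):
    m=(lx>l)&(lx<h)&(abs(ly+1.5)<13)&(W[:,2]>b)&(W[:,2]<e); print(m.sum(),np.percentile(W[m,2],[50,90,99]),W[m].mean(0))
E
```

```text
19.525 [581.73068031 -31.9583643  281.17219084] [ 0.31686272 -0.88880335  0.19324607] 93.86049979276339
73 [93.55928    95.1639395  95.87650439] [592.82862642 -36.3511624   90.33062271]
634 [189.12335431 190.15265745 190.93542201] [581.30657662 -33.95545762 188.14259288]
```

View pics/p7.png

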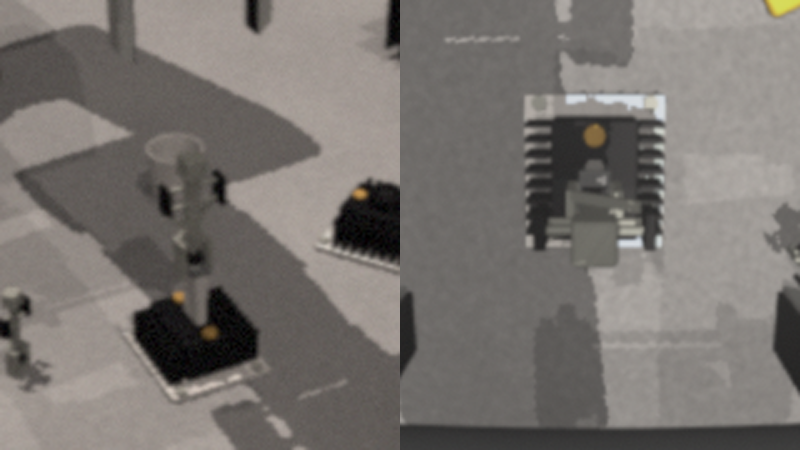

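The link is fully out with the tweezers clipped upright on it (head at 595,243 in the wrist crop). Link head still reads 94–95 mm, unchanged, and the robot is clear. Handing in.

```bash
python3 -c "
from cell import ticket
print(ticket.sign_off())"
```

```text
the job is handed in; nothing more can be done
None
```

I handed the job in at about 19.6 s on the clock: the link is drawn fully out to its end stop (27 N pull at the stop), with the tweezers clipped upright on it and the robot clear; no verdict was returned.

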